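# Push the beetle block up out of its holder

## Robot

A 6-joint arm with a two-finger parallel gripper is mounted at the origin on the work surface. World frame = base frame: x ahead of the robot, y to its left, z up, the work surface at z = 0. Lengths are in mm, angles in rad, forces in N, time in s.
With the tool pointing down it reaches from about 275 to 750 mm from the base axis. Payload 10.2 kg.
Tool frame: the origin (TCP) lies on the front face of the gripper's body, between the roots of the fingers; the fingertips stand 73 mm ahead of it and the grasp point (between the pads) lies 54 mm ahead of it; z points along the fingers, y is the line along which they close (so a half turn about z gives the same grasp; the last joint's range is limited). The gripper opens to 85 mm and grips with 20 to 120 N. Pads are 22 mm wide; open, the fingers measure 114 mm over their backs; the gripper's body (76 mm by 85 mm) begins 54 mm behind the grasp point. The pads swing forward as they close: fully open they stand 13 mm farther back than shut.
Start: joints at [-1.506, 0.313, 1.498, -0, 1.331, -0.223], TCP at [149.005, -503.418, 303.894] pointing down, gripper open.
Joint ranges: [-2.94, 2.94], [-0.97, 2.17], [0.19, 2.56], [-1.23, 4.37], [0.02, 3.11], [-2.88, 2.88]. Speed limits (rad/s): [2.39, 2.39, 3.01, 3.14, 3.14, 3.14].

## Interface

Orientations are given as a unit quaternion [w, x, y, z].
In Python, from rig import * gives the robot as it stands.
- The arm moves only by the tool step_arm, never from a script. Its argument "plan" is a list of rows, each an object with "offset": the shift along the tool's x, y, z in cm, a list of three; "rot": the turn, a rotation vector about the tool's x, y, z in degrees, a list of three; "gripper": the finger opening in cm, from 0 to 8.54. In form: [{"offset": [x, y, z], "rot": [wx, wy, wz], "gripper": gripper}, ...]. A call has 1 to 12 rows; each row is the pose to reach, as a shift and turn from the pose commanded when the call began, along the tool's axes at that moment; what a row does not reach only later rows make up. A row lasts 1/10 s, in which the tool goes at most 50 mm and 8.59 degrees, less where a joint would pass 70% of its speed; a pose out of reach is approached as far as the arm can. A call with a gripper value outside its range is refused whole. The fingers move at their own pace and stop on an object; "squeeze" is the grip in N (left out, the last holds). Time passes only in rows, so rows that repeat a pose let the fingers close. It gives the time, the measured TCP pose, the force, the opening and the grip force at its end, in the units of the state.
- sense(): the state, without advancing time (a new reading comes with each control period).
- capture(name): name is "side" or "top"; returns a dict with "color" (400x640x3 uint8, red, green, blue), "depth" (400x640 float32, mm along the optical axis (not along the pixel's ray), 0 where there is no reading), "vertical_fov" (degrees; the focal length in pixels is half the picture's height over the tangent of half this angle, whatever the lens; pixels are square), "cx", "cy" (the principal point, pixels), "rvec" (rotation vector, rad) and "tvec" (3), from world to camera coordinates, as OpenCV has them. Camera axes: x right, y down, z forward; pixel columns grow to the right and rows downward; lengths in mm; the calibration is good to about 2 mm. A picture is of the moment at which its call begins.
- finish_job(): hands the job in; it is judged then, once.
The state is a dict: "time_s": time; "joints": joint angles; "dq": joint speeds; "tau": joint torques, N m; "eef_pos": TCP position; "ee_rot": TCP orientation; "force": force on the tool from outside, world axes, zero at the start; "wrist_torque": the same for the moment, N m; "grip_width": opening from 0.0 (shut) to 1.0 (fully open); "grip_force": force on a finger pad.
Only numpy, scipy, OpenCV 4.12 (cv2) and the standard library are available. Lean on these libraries where they do the work, as an engineer would, in place of code of your own. Each camera call takes 0.05 s, during which the arm holds its last target. There are 200 camera calls.

## Task

The clear resin block with the green beetle sits tight and flush in its grey holder and must be made to stand up so that it can be picked out for the microscope. Take that holder from above, set it over the steel post of the blue push-out stand and press it fully down onto the blue base, so that the post pokes the block up through the hole in the holder's underside; then let go and leave it so. Leave the other holder, with the amber block, where it is.

Things in the scene. Friction and masses are not known exactly. Their poses are not given: they have to be found in the camera images.
- beetle_holder: Loose grey holder, 84 (x) x 60 (y) x 30 mm high, 130 g; origin at the centre of its underside, z up. Pocket 62 x 44 mm, 22 deep, open at the top; its 8 mm floor has a 40 (x) x 36 (y) mm opening in the middle. Sprung cheeks inside grip the block: pushing it up takes 2 to 6 N. Plain stiff outer faces: grip across the 60 mm width.
- beetle_block: Clear, nearly colourless resin block with a green beetle over a white card in it, 60 (x) x 42 (y) x 22 mm, 66 g, loose in the holder's pocket, top flush with the holder's top. Origin at the centre of its underside, at the start 8 mm above the holder's underside.
- stand: Push-out stand fixed to the table: round blue base 100 mm across, 12 mm high; in its middle an upright steel post 22 mm across, rim chamfered 2 mm, rising 20 mm above the base (32 above the table). Origin on its axis at table height, z up. A holder pressed home lies flat on the blue base, at any yaw, its block 12 mm up in the pocket.
- amber_holder: The other grey holder, same shape and size, with a yellow-brown amber block holding a dark insect. Origin at the centre of its underside. To be left alone. The two holders can be on either side of the stand.
Things that resemble listed ones, but are neither listed nor needed, are in the scene too. Several things have the shape of the stand; the one meant has the colours described above.

How it is judged:
By the outcome, as a careful person would: the job done as asked, in the order asked, and still so for the second after the job is handed in, with the robot touching nothing.
It also fails if it takes over 45 s, if anything falls off the work surface, if the arm or the gripper's body presses on something with over 40 N, if the wrist force passes 120 N, or if a joint passes its speed limit or range.

## Working session

There is one attempt and no reset: what is moved stays moved. The work goes in short steps, Python scripts to look and compute and a tool call to move; the robot and the scene stay as the last step left them, time stands still between calls to the robot, and variables do not carry over. Pictures are saved under pics/ and viewed, at most 10 in all, crops included, and the job is handed in when it is done.

Besides the shell and the picture viewer there is one more tool, called after "Emit:" as a command line: name --argument value ..., lists and objects as JSON in quotes. step_arm: Moves the arm, as the interface text tells. Its arguments: {"type":"object","properties":{"plan":{"type":"array"},"squeeze":{"type":"number"}},"required":["plan"]}

```bash
mkdir -p pics; cat > h.py <<'E'
from rig import *
import numpy as np, cv2
def cap(n):
    c=capture(n); h,w=c["depth"].shape
    f=h/2/np.tan(np.radians(c["vertical_fov"])/2)
    R=cv2.Rodrigues(np.array(c["rvec"],float))[0]; t=np.array(c["tvec"],float).ravel()
    v,u=np.mgrid[:h,:w]; d=c["depth"]
    P=np.dstack([(u-c["cx"])/f*d,(v-c["cy"])/f*d,d])
    W=(P-t)@R; W[d==0]=np.nan
    return c,W,R,t,f
def save(n,img,s=1):
    cv2.imwrite("pics/"+n,cv2.resize(img[...,::-1],None,fx=s,fy=s,interpolation=cv2.INTER_CUBIC))
E
python3 - <<'E'
from h import *
for n in("top","side"):
    c,W,R,t,f=cap(n); save(n+"1.png",c["color"],1.25); print(n,f,-R.T@t,R[2]); np.savez("pics/"+n,W=W,c=c["color"])
print(sense())
E
```

```text
top 432.0444426334947 [ 3.41453504e+02 -2.76574342e-02  9.38452536e+02] [ 0.21357073  0.02922716 -0.9764903 ]
side 437.56750217695395 [171.25378797 539.67608974 751.43467538] [ 0.37580035 -0.54729843 -0.74782252]
{'time_s': 0.1, 'joints': array([-1.50639615e+00,  3.13399589e-01,  1.49835070e+00, -3.16921949e-05,
        1.33098743e+00, -2.23397935e-01]), 'dq': array([ 0.00056203, -0.00150434, -0.00153799,  0.0001544 ,  0.00241188,
       -0.00062598]), 'tau': array([ 2.95822530e-03, -4.12891209e+01, -2.60143822e+01, -1.70271296e-04,
        3.01156411e-03,  2.25144191e-05]), 'eef_pos': array([ 148.9912561 , -503.26603561,  303.39333662]), 'ee_rot': array([-5.71945004e-04,  9.89663681e-01,  1.43406664e-01,  3.01257762e-05]), 'force': array([-0.10000148,  0.58024747,  0.33025694]), 'wrist_torque': array([-0.00364334,  0.02487378, -0.00643421]), 'grip_force': 0.0, 'grip_width': 0.9987569411700509}
```

View pics/top1.png

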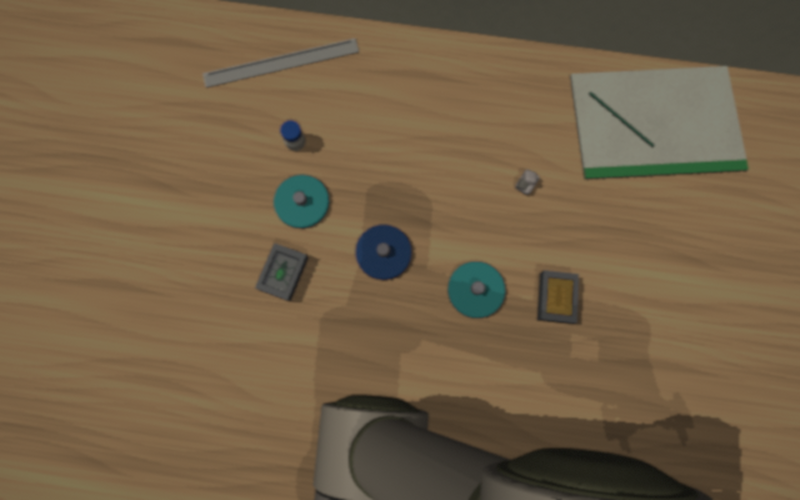

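View pics/side1.png

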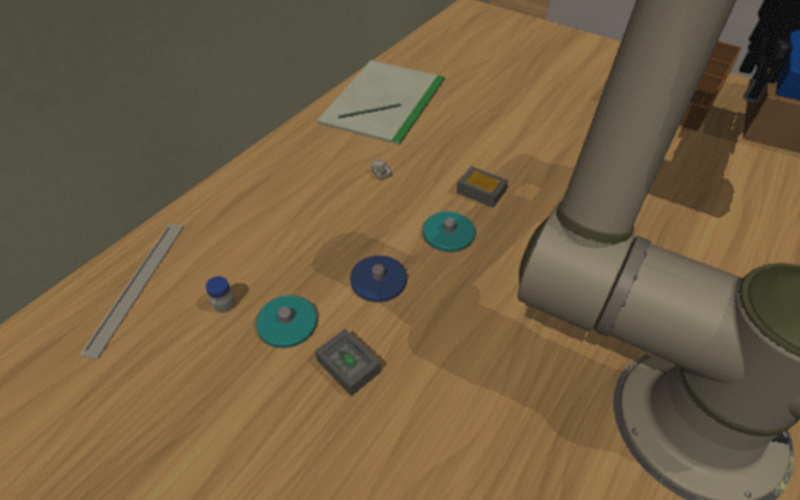

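The top view shows the beetle holder at (283,272) and the amber holder at (559,297). The dark blue stand is at (384,251). There are teal look-alike stands at (302,200) and (477,289), and a blue-capped jar at (291,133). Positions are pixels in the 1.25x view. I choose the holder at (283,272) and the blue stand at (384,251), and will check both in a crop while measuring.

```bash
python3 - <<'E'
from h import *
for n,hp,sp in(("top",(226,217),(307,201)),("side",(278,289),(302,223))):
    D=np.load(f"pics/{n}.npz"); W=D["W"]; C=D["c"]; hsv=cv2.cvtColor(C,cv2.COLOR_RGB2HSV)
    v,u=np.mgrid[:400,:640]
    near=np.hypot(u-hp[0],v-hp[1])<42
    table=np.nanmedian(W[near&(hsv[...,1]>100)][:,2])
    m=near&(W[...,2]>table+20)&(W[...,2]<table+45)&(hsv[...,1]<100)
    nl,L,S,_=cv2.connectedComponentsWithStats(m.astype(np.uint8)); k=1+np.argmax(S[1:,4]); 
    Q=W[L==k]; r=cv2.minAreaRect(Q[:,:2].astype(np.float32))
    print(n,"holder",S[k],r,"z",np.percentile(Q[:,2],[5,50,95]),"table",table)
    near=np.hypot(u-sp[0],v-sp[1])<32
    b=near&(hsv[...,0]>105)&(hsv[...,0]<130)&(hsv[...,1]>110)
    Q=W[b]; Q=Q[np.isfinite(Q[:,2])]
    print("base",cv2.minEnclosingCircle(Q[:,:2].astype(np.float32)),np.median(Q[:,2]),len(Q))
    p=near&(W[...,2]>table+26); Q=W[p]; print("post",Q[:,:2].mean(0),Q.max(0),Q.min(0),len(Q))
D=np.load("pics/top.npz")["c"]; save("crop.png",D[150:260,190:350],4.5)
E
```

```text
top holder [ 204  195   42   45 1103] ((474.9328918457031, 217.2080535888672), (61.55369186401367, 84.45386505126953), 78.2647705078125) z [26.01428827 29.51656123 31.98462565] table -0.34299126525526535
base ((536.8303833007812, 49.87277603149414), 47.247093200683594) 11.582834990973701 1274
post [537.70897391  49.4451266 ] [548.65304107  59.43815258  35.5402429 ] [527.17931385  39.59521512  27.7266281 ] 78
side holder [ 252  263   52   48 1296] ((476.031494140625, 219.39137268066406), (61.54110336303711, 84.80404663085938), 77.97853088378906) z [24.21995375 29.2293949  31.28666802] table -0.544151031927692
base ((537.885986328125, 54.8372688293457), 48.258750915527344) 11.109452100201638 895
post [539.20649162  53.72102364] [550.34635207  62.91123348  36.24753266] [528.47740715  42.16537657  26.12560218] 69
```

View pics/crop.png

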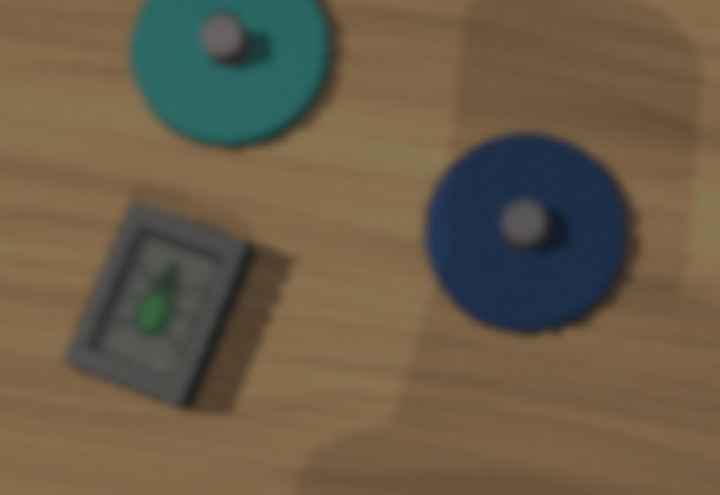

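The crop shows the green beetle in the grey holder at (155,310) and the navy-blue stand with its steel post at (525,222). The teal stand at (225,40) is a decoy. Choice confirmed. Next I swing across above the scene.

Emit:
step_arm --plan '[{"offset": [33.5,-39,0],"rot": [0,0,-98],"gripper": 8.5},{"offset": [33.5,-39,0],"rot": [0,0,-98],"gripper": 8.5},{"offset": [33.5,-39,0],"rot": [0,0,-98],"gripper": 8.5},{"offset": [33.5,-39,0],"rot": [0,0,-98],"gripper": 8.5},{"offset": [33.5,-39,0],"rot": [0,0,-98],"gripper": 8.5},{"offset": [33.5,-39,0],"rot": [0,0,-98],"gripper": 8.5},{"offset": [33.5,-39,0],"rot": [0,0,-98],"gripper": 8.5},{"offset": [33.5,-39,0],"rot": [0,0,-98],"gripper": 8.5},{"offset": [33.5,-39,0],"rot": [0,0,-98],"gripper": 8.5},{"offset": [33.5,-39,0],"rot": [0,0,-98],"gripper": 8.5},{"offset": [33.5,-39,0],"rot": [0,0,-98],"gripper": 8.5},{"offset": [33.5,-39,0],"rot": [0,0,-98],"gripper": 8.5}]'

```text
time_s: 1.3
eef_pos: [359.9, -32.3, 303.7]
ee_rot: [-0.0, 0.537, 0.844, 0.0]
force: [-0.8, -1.0, -0.4]
grip_width: 0.998
grip_force: 0.0
```

```bash
cat >> h.py <<'E'
from scipy.spatial.transform import Rotation as Ro
def togo(xyz,yyaw):
    s=sense(); w,x,y,z=s["ee_rot"]; R=Ro.from_quat([x,y,z,w])
    a=np.radians(yyaw); Y=np.array([np.cos(a),np.sin(a),0]); Z=np.array([0,0,-1.]); 
    T=Ro.from_matrix(np.c_[np.cross(Y,Z),Y,Z])
    print("t",s["time_s"],"pos",s["eef_pos"].round(1),"off cm",(R.inv().apply(np.array(xyz)-s["eef_pos"])/10).round(2),"rot",np.degrees((R.inv()*T).as_rotvec()).round(2),"F",s["force"].round(1),"grip",s["grip_width"],s["grip_force"],"j",s["joints"].round(2))
E
python3 -c "
from h import *
togo([475.5,218.3,180],78.1)"
```

```text
t 1.3 pos [359.9 -32.3 303.7] off cm [17.81 21.08 12.38] rot [ 1.000e-02 -3.000e-02 -5.307e+01] F [-0.8 -1.  -0.4] grip 0.9977148058092555 0.0 j [-0.42 -0.06  1.93  0.    1.28 -0.85]
```

Emit:
step_arm --plan '[{"offset": [17.8,21.1,8],"rot": [0,0,-53.1],"gripper": 8.5},{"offset": [17.8,21.1,8],"rot": [0,0,-53.1],"gripper": 8.5},{"offset": [17.8,21.1,8],"rot": [0,0,-53.1],"gripper": 8.5},{"offset": [17.8,21.1,12.4],"rot": [0,0,-53.1],"gripper": 8.5},{"offset": [17.8,21.1,12.4],"rot": [0,0,-53.1],"gripper": 8.5},{"offset": [17.8,21.1,12.4],"rot": [0,0,-53.1],"gripper": 8.5},{"offset": [17.8,21.1,12.4],"rot": [0,0,-53.1],"gripper": 8.5},{"offset": [17.8,21.1,12.4],"rot": [0,0,-53.1],"gripper": 8.5},{"offset": [17.8,21.1,12.4],"rot": [0,0,-53.1],"gripper": 8.5},{"offset": [17.8,21.1,12.4],"rot": [0,0,-53.1],"gripper": 8.5}]'

```text
time_s: 2.3
eef_pos: [477.9, 214.2, 181.1]
ee_rot: [0.001, 0.109, 0.994, 0.0]
force: [-0.9, 0.6, -0.1]
grip_width: 0.994
grip_force: 0.0
```

```bash
python3 - <<'E'
from h import *
togo([475.5,218.3,75],78.1)
c,W,*_=cap("side"); save("s2.png",c["color"][150:370,150:430],2.7)
E
```

```text
t 2.3 pos [477.9 214.2 181.1] off cm [ 0.34  0.35 10.61] rot [ 0.03  0.1  -0.64] F [-0.9  0.6 -0.1] grip 0.9937125799382223 0.0 j [ 0.2   0.44  1.66 -0.    1.04 -1.15]
```

View pics/s2.png

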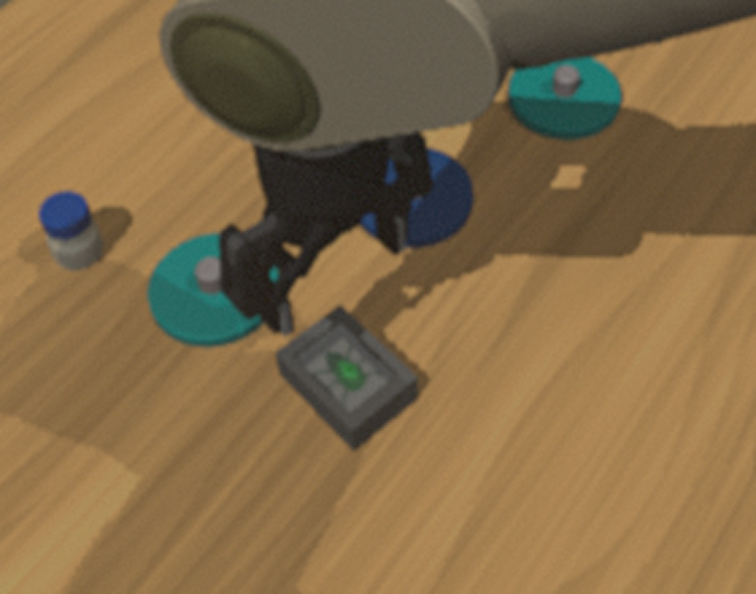

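The side crop shows the open fingers at about (250,290) and (400,230), still high above the beetle holder at (345,375) and lined up across its width. I'll come down partway and let the arm settle.

Emit:
step_arm --plan '[{"offset": [0,0.2,3.5],"rot": [0,0,-0.4],"gripper": 8.5},{"offset": [0,0.2,7],"rot": [0,0,-0.4],"gripper": 8.5},{"offset": [0,0.2,7],"rot": [0,0,-0.4],"gripper": 8.5},{"offset": [0,0.2,7],"rot": [0,0,-0.4],"gripper": 8.5},{"offset": [0,0.2,7],"rot": [0,0,-0.4],"gripper": 8.5}]'

```text
time_s: 2.85
eef_pos: [479.1, 217.0, 112.0]
ee_rot: [0.002, 0.105, 0.994, 0.001]
force: [0.7, 0.1, 0.8]
grip_width: 0.996
grip_force: 0.0
```

```bash
python3 - <<'E'
from h import *
togo([475.5,218.3,75],78.1)
c,W,*_=cap("side"); save("s3.png",c["color"][180:350,180:400],3)
E
```

```text
t 2.85 pos [479.1 217.  112. ] off cm [0.39 0.05 3.7 ] rot [ 0.08  0.18 -0.14] F [0.7 0.1 0.8] grip 0.9955776398900064 0.0 j [ 0.2   0.55  1.71  0.    0.88 -1.16]
```

View pics/s3.png

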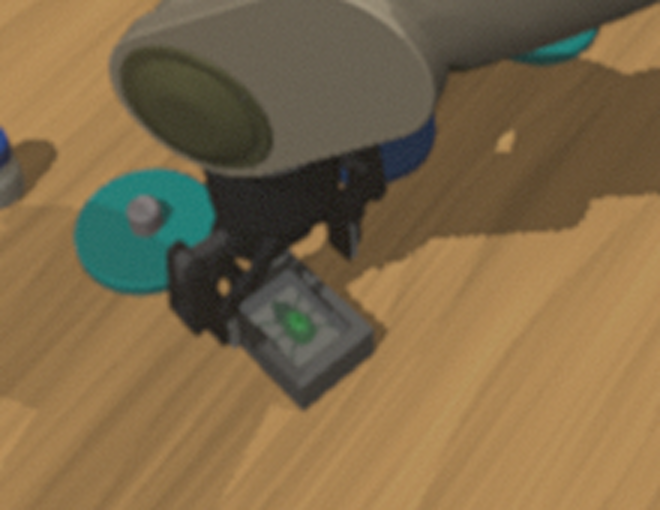

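The crop shows the tips at about (230,340) and (350,255) straddling the holder, whose centre is at (304,318). The tool sits about 4 mm too far forward. I'll correct that, go down and grip.

Emit:
step_arm --plan '[{"offset": [0.4,0,0.5],"rot": [0,0,0],"gripper": 8.5},{"offset": [0.4,0,2],"rot": [0,0,0],"gripper": 8.5},{"offset": [0.4,0,3.6],"rot": [0,0,0],"gripper": 8.5},{"offset": [0.4,0,3.6],"rot": [0,0,0],"gripper": 8.5},{"offset": [0.4,0,3.6],"rot": [0,0,0],"gripper": 8.5}]'

```text
time_s: 3.4
eef_pos: [474.3, 218.0, 74.4]
ee_rot: [0.0, 0.105, 0.995, 0.0]
force: [0.7, 0.2, 0.2]
grip_width: 0.994
grip_force: 0.0
```

```bash
python3 - <<'E'
from h import *
togo([475.5,218.3,75],78.1)
E
```

```text
t 3.4 pos [474.3 218.   74.4] off cm [-0.11  0.06 -0.06] rot [ 0.01  0.02 -0.1 ] F [0.7 0.2 0.2] grip 0.9942944200795549 0.0 j [ 0.21  0.61  1.73 -0.    0.8  -1.16]
```

Emit:
step_arm --plan '[{"offset": [0,0,0],"rot": [0,0,0],"gripper": 5.5},{"offset": [0,0,0],"rot": [0,0,0],"gripper": 5.5},{"offset": [0,0,0],"rot": [0,0,0],"gripper": 5.5},{"offset": [0,0,0],"rot": [0,0,0],"gripper": 5.5},{"offset": [0,0,0],"rot": [0,0,0],"gripper": 5.5},{"offset": [0,0,0],"rot": [0,0,0],"gripper": 5.5},{"offset": [0,0,0],"rot": [0,0,0],"gripper": 5.5},{"offset": [0,0,0],"rot": [0,0,0],"gripper": 5.5}]' --squeeze 60

```text
time_s: 4.2
eef_pos: [474.7, 218.0, 75.0]
ee_rot: [0.001, 0.105, 0.995, 0.0]
force: [-0.9, -0.6, 7.0]
grip_width: 0.689
grip_force: 65.7
```

```bash
python3 - <<'E'
from h import *
togo([475.5,218.3,75],78.1)
E
```

```text
t 4.2 pos [474.7 218.   75. ] off cm [-0.07  0.05 -0.  ] rot [ 0.04  0.09 -0.1 ] F [-0.9 -0.6  7. ] grip 0.6894051177598454 65.71155520621687 j [ 0.21  0.61  1.73 -0.    0.8  -1.16]
```

Emit:
step_arm --plan '[{"offset": [0,0,-2],"rot": [0,0,0],"gripper": 5.5},{"offset": [0,0,-4],"rot": [0,0,0],"gripper": 5.5},{"offset": [0,0,-7],"rot": [0,0,0],"gripper": 5.5},{"offset": [0,0,-7],"rot": [0,0,0],"gripper": 5.5},{"offset": [0,0,-7],"rot": [0,0,0],"gripper": 5.5}]'

```text
time_s: 4.7
eef_pos: [474.1, 217.9, 143.9]
ee_rot: [0.0, 0.105, 0.995, 0.0]
force: [-0.8, 0.2, -1.7]
grip_width: 0.691
grip_force: 65.6
```

```bash
python3 - <<'E'
from h import *
togo([537.5,51.7,145],78.1)
c,W,*_=cap("side"); save("s4.png",c["color"][160:330,180:400],3)
E
```

```text
t 4.7 pos [474.1 217.9 143.9] off cm [ -9.66 -14.93  -0.11] rot [ 0.01  0.03 -0.11] F [-0.8  0.2 -1.7] grip 0.6906748855076081 65.61314042424783 j [ 0.21  0.49  1.7   0.    0.95 -1.16]
```

View pics/s4.png

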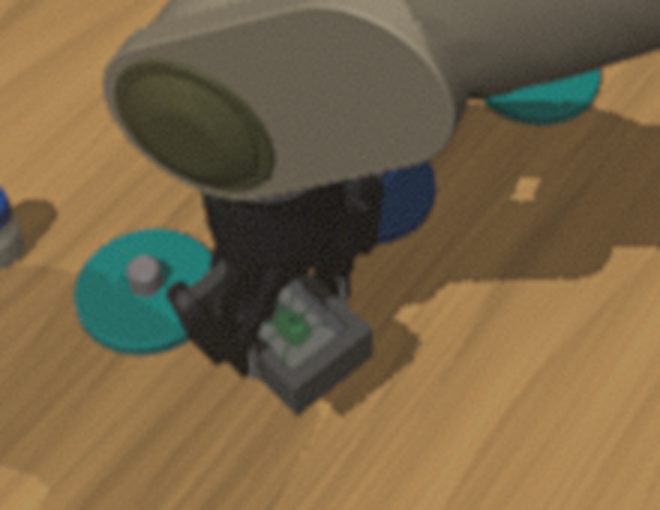

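The beetle holder is up and level between the fingers, with the block at (290,325) in the crop. Now carrying it over the blue stand.

Emit:
step_arm --plan '[{"offset": [-2,-3,0],"rot": [0,0,0],"gripper": 5.5},{"offset": [-4.5,-7,0],"rot": [0,0,0],"gripper": 5.5},{"offset": [-7,-11,0],"rot": [0,0,0],"gripper": 5.5},{"offset": [-9,-14,0],"rot": [0,0,0],"gripper": 5.5},{"offset": [-9.6,-14.9,0],"rot": [0,0,0],"gripper": 5.5},{"offset": [-9.6,-14.9,0],"rot": [0,0,0],"gripper": 5.5},{"offset": [-9.6,-14.9,0],"rot": [0,0,0],"gripper": 5.5},{"offset": [-9.6,-14.9,0],"rot": [0,0,0],"gripper": 5.5}]'

```text
time_s: 5.55
eef_pos: [536.6, 53.5, 143.5]
ee_rot: [-0.001, 0.104, 0.995, 0.0]
force: [-0.0, 0.3, -1.6]
grip_width: 0.69
grip_force: 65.5
```

```bash
python3 - <<'E'
from h import *
togo([537,51.6,110],78.1)
c,W,*_=cap("side"); save("s5.png",c["color"][120:290,200:420],3)
E
```

```text
t 5.55 pos [536.6  53.5 143.5] off cm [-0.08 -0.18  3.35] rot [ 0.01 -0.06 -0.02] F [-0.   0.3 -1.6] grip 0.6901294477558683 65.54339625639841 j [-0.12  0.52  1.64  0.    0.98 -1.48]
```

View pics/s5.png

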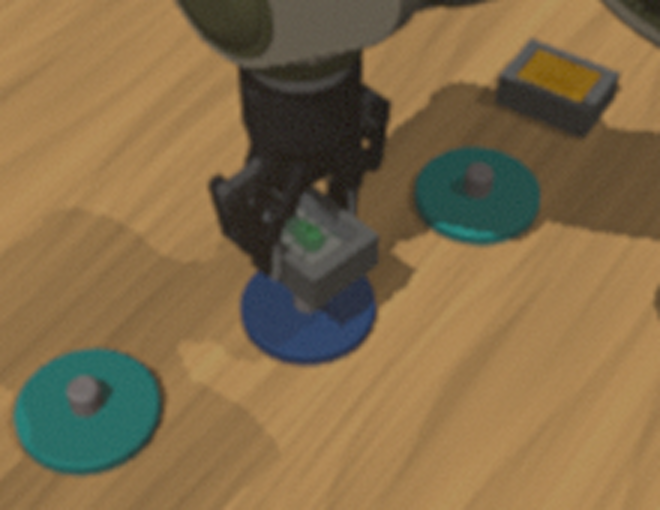

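The crop shows the holder at about (325,250) over the blue stand, with the post just visible beneath it at (305,300). The amber holder at (558,85) is untouched. Lowering so that the post enters the opening.

Emit:
step_arm --plan '[{"offset": [0,-0.2,1.5],"rot": [0,0,0],"gripper": 5.5},{"offset": [0,-0.2,3],"rot": [0,0,0],"gripper": 5.5},{"offset": [0,-0.2,3.6],"rot": [0,0,0],"gripper": 5.5},{"offset": [0,-0.2,4.1],"rot": [0,0,0],"gripper": 5.5},{"offset": [0,-0.2,4.1],"rot": [0,0,0],"gripper": 5.5},{"offset": [0,-0.2,4.1],"rot": [0,0,0],"gripper": 5.5}]' --squeeze 80

```text
time_s: 6.2
eef_pos: [537.0, 50.4, 103.4]
ee_rot: [0.0, 0.104, 0.995, 0.0]
force: [-0.1, 0.1, -1.7]
grip_width: 0.684
grip_force: 92.2
```

```bash
python3 - <<'E'
from h import *
togo([537,51.6,87],78.1)
E
```

```text
t 6.2 pos [537.   50.4 103.4] off cm [0.02 0.12 1.64] rot [ 0.01  0.04 -0.09] F [-0.1  0.1 -1.7] grip 0.6840187942117468 92.21428129356354 j [-0.12  0.59  1.67  0.    0.89 -1.49]
```

Emit:
step_arm --plan '[{"offset": [0,0.1,0.3],"rot": [0,0,0],"gripper": 5.5},{"offset": [0,0.1,0.6],"rot": [0,0,0],"gripper": 5.5},{"offset": [0,0.1,0.9],"rot": [0,0,0],"gripper": 5.5},{"offset": [0,0.1,1.2],"rot": [0,0,0],"gripper": 5.5},{"offset": [0,0.1,1.4],"rot": [0,0,0],"gripper": 5.5},{"offset": [0,0.1,1.4],"rot": [0,0,0],"gripper": 5.5},{"offset": [0,0.1,1.4],"rot": [0,0,0],"gripper": 5.5}]'

```text
time_s: 6.9
eef_pos: [536.8, 51.2, 88.6]
ee_rot: [-0.0, 0.105, 0.995, -0.0]
force: [-0.3, 0.3, -2.1]
grip_width: 0.685
grip_force: 92.5
```

```bash
python3 - <<'E'
from h import *
togo([537,51.6,87],78.1)
E
```

```text
t 6.9 pos [536.8  51.2  88.6] off cm [-0.01  0.05  0.16] rot [-0.   -0.04 -0.11] F [-0.3  0.3 -2.1] grip 0.6854771847137218 92.45325721800327 j [-0.12  0.61  1.67 -0.    0.86 -1.48]
```

```bash
python3 - <<'E'
from h import *
c,W,*_=cap("side"); save("s6.png",c["color"][130:270,220:400],4)
E
```

```text
(no output)
```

View pics/s6.png

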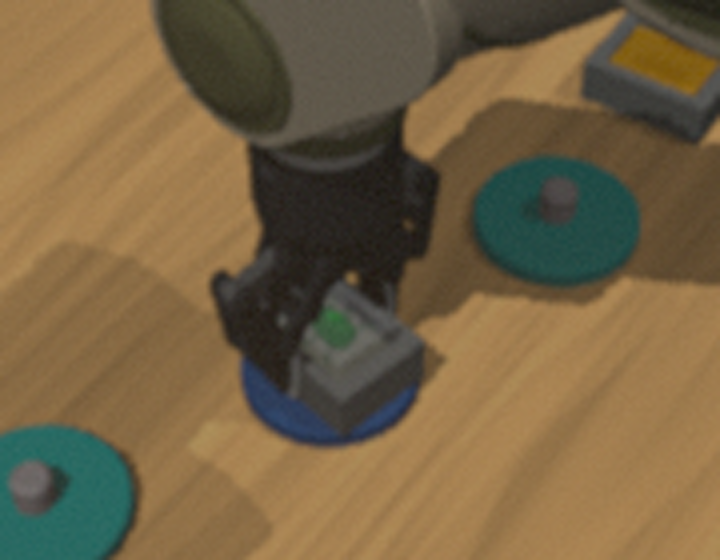

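The crop shows the holder at (360,370) low over the blue base, with the block apparently rising. It isn't seated yet, since there is no contact force, so I keep pressing in small steps.

Emit:
step_arm --plan '[{"offset": [0,0,0.1],"rot": [0,0,0],"gripper": 5.5},{"offset": [0,0,0.2],"rot": [0,0,0],"gripper": 5.5},{"offset": [0,0,0.3],"rot": [0,0,0],"gripper": 5.5},{"offset": [0,0,0.3],"rot": [0,0,0],"gripper": 5.5},{"offset": [0,0,0.3],"rot": [0,0,0],"gripper": 5.5}]'

```text
time_s: 7.45
eef_pos: [537.0, 51.2, 87.1]
ee_rot: [0.0, 0.105, 0.995, -0.0]
force: [-6.1, 0.1, 13.3]
grip_width: 0.687
grip_force: 94.3
```

```bash
python3 - <<'E'
from h import *
togo([537,51.6,87],78.1)
E
```

```text
t 7.45 pos [537.   51.2  87.1] off cm [0.01 0.04 0.01] rot [-0.    0.03 -0.1 ] F [-6.1  0.1 13.3] grip 0.6874646819746332 94.2705790232867 j [-0.12  0.61  1.67 -0.    0.85 -1.48]
```

Emit:
step_arm --plan '[{"offset": [0,0,0.1],"rot": [0,0,0],"gripper": 5.5},{"offset": [0,0,0.2],"rot": [0,0,0],"gripper": 5.5},{"offset": [0,0,0.2],"rot": [0,0,0],"gripper": 5.5},{"offset": [0,0,0.2],"rot": [0,0,0],"gripper": 5.5}]'

```text
time_s: 7.85
eef_pos: [537.1, 51.2, 87.1]
ee_rot: [0.0, 0.105, 0.995, -0.0]
force: [-16.9, -0.7, 35.7]
grip_width: 0.686
grip_force: 97.0
```

```bash
python3 - <<'E'
from h import *
togo([537,51.6,87],78.1)
E
```

```text
t 7.85 pos [537.1  51.2  87.1] off cm [0.02 0.04 0.01] rot [-0.01  0.04 -0.1 ] F [-16.9  -0.7  35.7] grip 0.6860557613964924 97.01334365643561 j [-0.12  0.61  1.67 -0.    0.85 -1.48]
```

It is seated firmly: the height stays at 87.1 mm while the force rises to 36 N. I'll relax slightly, open and withdraw.

Emit:
step_arm --plan '[{"offset": [0,0,-0.2],"rot": [0,0,0],"gripper": 5.5},{"offset": [0,0,-0.2],"rot": [0,0,0],"gripper": 8.5},{"offset": [0,0,-0.3],"rot": [0,0,0],"gripper": 8.5},{"offset": [0,0,-0.3],"rot": [0,0,0],"gripper": 8.5},{"offset": [0,0,-0.3],"rot": [0,0,0],"gripper": 8.5},{"offset": [0,0,-0.3],"rot": [0,0,0],"gripper": 8.5},{"offset": [0,0,-0.3],"rot": [0,0,0],"gripper": 8.5},{"offset": [0,0,-0.3],"rot": [0,0,0],"gripper": 8.5}]' --squeeze 20

```text
time_s: 8.65
eef_pos: [536.9, 51.2, 86.8]
ee_rot: [-0.0, 0.105, 0.995, -0.0]
force: [0.2, -0.6, -0.2]
grip_width: 0.999
grip_force: 0.0
```

```bash
python3 - <<'E'
from h import *
togo([537,51.6,87],78.1)
E
```

```text
t 8.65 pos [536.9  51.2  86.8] off cm [ 0.    0.04 -0.02] rot [-0.   -0.01 -0.11] F [ 0.2 -0.6 -0.2] grip 0.9988670517958729 0.0 j [-0.12  0.61  1.67 -0.    0.85 -1.48]
```

Fully open and force-free. Going straight up, then aside toward the robot's right.

Emit:
step_arm --plan '[{"offset": [0,0,-2],"rot": [0,0,0],"gripper": 8.5},{"offset": [0,0,-5],"rot": [0,0,0],"gripper": 8.5},{"offset": [0,0,-9],"rot": [0,0,0],"gripper": 8.5},{"offset": [0,0,-13],"rot": [0,0,0],"gripper": 8.5},{"offset": [0,0,-17],"rot": [0,0,0],"gripper": 8.5},{"offset": [3,-4,-20],"rot": [0,0,0],"gripper": 8.5},{"offset": [6,-8,-22],"rot": [0,0,0],"gripper": 8.5},{"offset": [9,-12,-22],"rot": [0,0,0],"gripper": 8.5},{"offset": [12,-16,-22],"rot": [0,0,0],"gripper": 8.5},{"offset": [12,-20,-22],"rot": [0,0,0],"gripper": 8.5},{"offset": [12,-20,-22],"rot": [0,0,0],"gripper": 8.5},{"offset": [12,-20,-22],"rot": [0,0,0],"gripper": 8.5}]'

```text
time_s: 9.85
eef_pos: [377.7, -120.1, 307.0]
ee_rot: [0.0, 0.106, 0.994, 0.0]
force: [1.1, 0.3, -0.4]
grip_width: 0.99
grip_force: 0.0
```

```bash
python3 - <<'E'
from h import *
togo([537,51.6,87],78.1)
ims=[]
for n,(u,v) in (("top",(307,201)),("side",(302,223))):
    c,W,*_=cap(n); ims.append(cv2.resize(c["color"][v-55:v+45,u-50:u+50],(390,390),interpolation=cv2.INTER_CUBIC))
    B=W[v-40:v+40,u-40:u+40]; z=B[...,2]
    hi=B[z>48]; al=B[(z>34)&(z<70)]
    print(n,"block",len(hi),np.median(hi,0),cv2.minAreaRect(hi[:,:2].astype(np.float32)),"all",cv2.minAreaRect(al[:,:2].astype(np.float32)))
    rim=B[(z>36)&(z<47)]; A=np.c_[rim[:,:2]-rim[:,:2].mean(0),np.ones(len(rim))]; print("rim z/plane",np.median(rim[:,2]),np.linalg.lstsq(A,rim[:,2],rcond=None)[0])
save("fin.png",np.hstack(ims))
E
```

```text
t 9.85 pos [ 377.7 -120.1  307. ] off cm [-11.94  20.14  22.01] rot [ 0.01  0.02 -0.27] F [ 1.1  0.3 -0.4] grip 0.9896070221636001 0.0 j [-0.61  0.02  1.84  0.    1.28 -1.96]
top block 564 [536.87502307  50.56660621  53.59922754] ((537.7307739257812, 50.709388732910156), (42.0369873046875, 60.70783996582031), 77.90042114257812) all ((537.46826171875, 50.73688507080078), (60.15672302246094, 85.07334899902344), 77.69689178466797)
rim z/plane 41.52535692823729 [ 1.29841627e-03 -3.05095951e-03  4.14701287e+01]
side block 465 [537.560102    54.77554572  52.93611176] ((538.9695434570312, 53.07691192626953), (44.00445556640625, 61.757938385009766), 77.56104278564453) all ((539.3990478515625, 52.979671478271484), (61.93366241455078, 86.87116241455078), 78.34212493896484)
rim z/plane 41.25469785716705 [ 3.51123217e-03 -5.73397845e-03  4.12122241e+01]
```

View pics/fin.png

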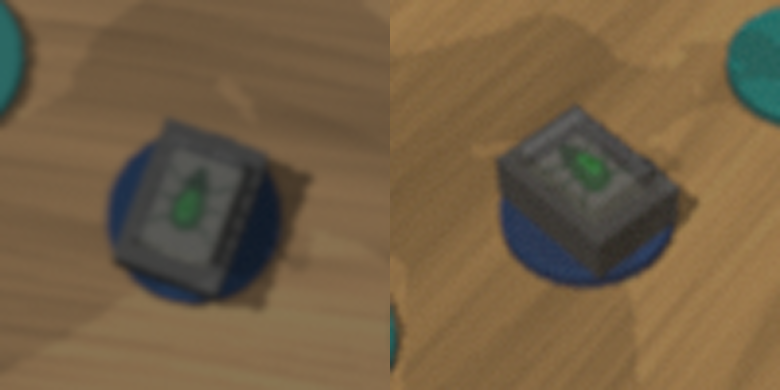

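The picture shows the holder lying flat on the blue base at (190,215) in the top view and (590,195) in the side view. The rim is at about 41.5 mm, level, and the block stands 12 mm proud at about 53.5 mm. Handing in.

```bash
python3 -c "
from rig import *
print(finish_job())"
```

```text
the job is handed in; nothing more can be done
None
```

The beetle holder is pressed flat onto the blue push-out stand with its block standing about 12 mm proud; the gripper has let go and moved clear, the amber holder was left alone, and the job is handed in after about 10 s of robot time.

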